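Secure the pantry rack and hold up the tall bottle

ROBOT

A 6-joint arm with a two-finger parallel gripper is mounted at the origin on the work surface. World frame = base frame: x ahead of the robot, y to its left, z up, the work surface at z = 0. Lengths are in m, angles in rad, forces in N, time in s.
With the tool pointing down it reaches from about 0.325 to 0.75 m from the base axis. Payload 7.6 kg.
Tool frame: the origin (TCP) lies midway between the tips of the shut fingers; the grasp point (between the pads) lies arm.grip_depth behind it (arm.grip_depth is the distance from the TCP to the grasp point, in m); z points along the fingers, y is the line along which they close (so a half turn about z gives the same grasp; the last joint's range is limited). The gripper opens to 85 mm and grips with 20 to 120 N. Pads are 22 mm wide; open, the fingers measure 114 mm over their backs; the gripper's body (76 mm by 85 mm) begins 54 mm behind the grasp point. The pads swing forward as they close: fully open they stand 13 mm farther back than shut.
Start: joints at [1.242, 0.052, 1.401, -0, 1.689, -0.07], TCP at [0.134, 0.508, 0.231] pointing down, gripper open.
Joint ranges: [-2.9, 2.9], [-0.91, 2.17], [0.12, 2.37], [-1.06, 4.2], [0.26, 2.73], [-2.93, 2.93]. Speed limits (rad/s): [2.57, 2.57, 3.01, 3.14, 3.14, 3.14].

INTERFACE

Orientations are given as a rotation vector (axis times angle).
In Python, from plant import arm gives the robot as it stands.
- The arm moves only by the tool move_arm, never from a script. Its argument "targets" is one flat list of numbers, 5 for each row, row after row: the opening, from 0 (shut) to 1 (fully open), then the shift along the tool's x, y, z each as a share of 600 mm, from -1 to 1, then the turn about the tool's z as a share of 180 degrees, from -1 to 1. A call has 1 to 12 rows; each row is the pose to reach, as a shift and turn from the pose commanded when the call began, along the tool's axes at that moment, turning the shorter way round; what a row does not reach only later rows make up. A row lasts 1/10 s, in which the tool goes at most 50 mm and 8.59 degrees, less where a joint would pass 70% of its speed; a pose out of reach is approached as far as the arm can. A call with a number of a shift or a turn outside -1 to 1 is refused whole. A call with a gripper value outside its range is refused whole. The fingers move at their own pace and stop on an object; the grip force is fixed at half the most. Time passes only in rows, so rows that repeat a pose let the fingers close. It gives the time, the measured TCP pose, the force, the opening and the grip force at its end, in the units of the state.
- arm.get_state(): the state, without advancing time (a new reading comes with each control period).
- arm.get_image(name): name is "scene" or "top" or "wrist"; returns a dict with "img" (480x640x3 uint8, red, green, blue), "fx", "fy", "cx", "cy" (pixels), "R" (3x3) and "t" (3): a world point X has camera coordinates R X + t. Camera axes: x right, y down, z forward; pixel columns grow to the right and rows downward; lengths in m; the calibration is good to about 2 mm. The wrist camera is an equidistant fisheye: a pixel r from the principal point sees the ray r / f radians off the axis. A picture is of the moment at which its call begins. There is no depth.
- arm.finish_job(): hands the job in; it is judged then, once.
The state is a dict: "time_s": time; "joint_pos": joint angles; "qd": joint speeds; "tau": joint torques, N m; "tcp_pos": TCP position; "eef_rot": TCP orientation; "contact_force": force on the tool from outside, world axes, zero at the start; "torque": the same for the moment, N m; "finger_gap": opening from 0.0 (shut) to 1.0 (fully open); "grip_force": force on a finger pad.
Only numpy, scipy, OpenCV 4.12 (cv2) and the standard library are available. Lean on these libraries where they do the work, as an engineer would, in place of code of your own. Each camera call takes 0.05 s, during which the arm holds its last target. There are 200 camera calls.

TASK

Swing the pantry rack's hinged keeper bar down in front of the two jars until it snaps home into its catch. Then draw the tall slim-necked bottle out of its sloping well, turn it upright, and finish while holding it still in the gripper, upright and clear of the rack, with its base at least 10 cm above the table. Leave everything else where it stands and the bar shut.

Things in the scene. Friction and masses are not known exactly. Their poses are not given: they have to be found in the camera images.
- rack: Fixed wooden rack, base board 190 (x) x 420 (y) x 12 mm. Origin: underside, mid-width; x away from the robot, y to its left, z up, turned up to 0.25 rad. Rack offsets here are in this frame, mm. -y half: two sloping bottle wells. +y half: bay with two jars, floor z 12, its front (-x) closed by the keeper bar; 97 high posts at x -40: wooden hinge post y 12, steel catch post y 190.
- well_0 (a point): Floor centre of the inner well (rack x 50, y -50, z 50). Both wells: wood, inside 52 x 52 mm, 90 mm deep, walls 6 mm, axis leaning 0.75 rad from vertical, mouth up and towards the rack's -x. Their highest edge is at z 138 mm. The point's axes are the rack's.
- well_1 (a point): Floor centre of the outer well (rack x 50, y -150, z 50); same shape and slope.
- keeper (a joint): Angle of the keeper bar (steel, 188 long, 12 high, 10 mm thick), swinging in the rack's upright plane x -56: 0 = shut, level along +y, on its stop; positive (up to 1.25) = free end raised. Stays where left (friction 0.14 N m). A sprung ball on the catch post resists from 0.10 to 0.06 (passed with about 3 N at the bar's end); below 0.05 it is in the catch, shut.
- keeper_hinge (a point): Hinge axis of the keeper bar, which lies along the rack's x, at mid-height of the bar: rack x -56, y 12, z 75 mm, the end next to the wells.
- keeper_pad (a point): Centre of the top face of the thumb pad (steel, 34 x 34 x 8 mm) near the bar's free end: 165 mm from the hinge along the bar, 12 mm from the bar's mid-plane towards the rack's -x, 8 mm above its centre line (the bar's own top face is 6 mm above it). Axes of the bar: y along it away from the hinge, z out of its top face.
- bottle: Tall slim-necked bottle, green glass, 200 mm long: body 48 mm across for 108 mm, taper to a 25 mm neck, straight black cap 29 mm across over the last 45 mm. Origin: base centre; z towards the cap. 0.14 to 0.26 kg, mass centre about 75 mm from the base. It lies loose in either well, base on its floor, leaning 0.75 rad towards the rack's -x; 110 mm stand out.
- flask: Bystander in the other well: short bottle of the same glass, 130 mm long, body 48 mm across, black cap 38 mm across. Origin: centre of its base, z towards the cap.
- jar_a: Bystander: glass jar in the rack's bay, 68 mm across, 95 mm high. Origin: centre of its underside.
- jar_b: Bystander: a second such jar in the bay, nearer to the bar's free end.
- can_a: Bystander on the table: tin can, 72 mm across, 100 mm high, on the robot's right. Origin: centre of its underside.
- can_b: Bystander on the table: low tin can, 84 mm across, 70 mm high, on the robot's left. Origin: centre of its underside.
- spice: Bystander on the table in front of the rack: small jar, 40 mm across, 65 mm high. Origin: centre of its underside.
- spoon: Bystander lying on the table in front of the rack: a spoon, about 20 mm high. Its x axis runs along the handle.

How it is judged:
By the outcome, as a careful person would: the job done as asked, in the order asked, and still so for the second after the job is handed in, while the arm keeps its last pose, push and grip.
It also fails if it takes over 53 s, if anything falls off the work surface, if the arm or the gripper's body presses on something with over 40 N, if the wrist force passes 120 N, or if a joint passes its speed limit or range.

## Working session

There is one attempt and no reset: what is moved stays moved. The work goes in short steps, Python scripts to look and compute and a tool call to move; the robot and the scene stay as the last step left them, time stands still between calls to the robot, and variables do not carry over. Pictures are saved under pics/ and viewed, at most 10 in all, crops included, and the job is handed in when it is done.

Besides the shell and the picture viewer there is one more tool, called after "Request:" as name(argument=value, ...), one argument or row to a line, values as JSON. move_arm: Moves the arm, as the interface text tells. Its arguments: {"type":"object","properties":{"targets":{"type":"array","items":{"type":"number"}}},"required":["targets"]}

```bash
ls; mkdir -p pics
python3 - <<'E'
from plant import arm
import cv2,numpy as np
s=arm.get_state();print(s, arm.grip_depth)
for n in ("scene","top"):
    d=arm.get_image(n);cv2.imwrite(f"pics/{n}0.png",d["img"][:,:,::-1]);np.savez(f"{n}0.npz",**d)
    print(n,d["fx"],d["cx"],d["cy"],d["R"],d["t"])
E
```

```text
pics
{'time_s': 0.0, 'joint_pos': array([ 1.24168750e+00,  5.28189789e-02,  1.40169033e+00, -9.52428815e-06,
        1.68856590e+00, -7.02842530e-02]), 'qd': array([ 0.00088601, -0.0004883 ,  0.00099643, -0.00076518,  0.00271716,
       -0.00212075]), 'tau': array([-1.20885576e-03, -3.81658995e+01, -3.60188627e+01, -1.30594772e-04,
        5.89430798e-03,  1.03684903e-05]), 'tcp_pos': array([0.13425249, 0.50725467, 0.23049909]), 'eef_rot': array([-4.05391685e-01, -3.11503888e+00,  2.28524888e-03]), 'contact_force': array([-0.26241915, -0.32808983, -0.11241922]), 'torque': array([-0.0093462 ,  0.01063943, -0.0001439 ]), 'grip_force': 0.0, 'finger_gap': 1.0017905153476228} 0.0187
scene 560.0719629406575 325.74132570325247 238.69976720991173 [[ 0.54508204  0.83837568  0.00343308]
 [ 0.72857688 -0.47166081 -0.49670093]
 [-0.41480273  0.27324402 -0.86791497]] [-0.30906572 -0.38452193  1.42070538]
top 572.290147841286 323.04824840749694 236.11063172694557 [[ 0.01656426 -0.99977019 -0.0136089 ]
 [-0.99407308 -0.01500422 -0.10767348]
 [ 0.10744455  0.01531177 -0.99409316]] [-0.0070313   0.56180541  1.23685095]
```

View pics/scene0.png

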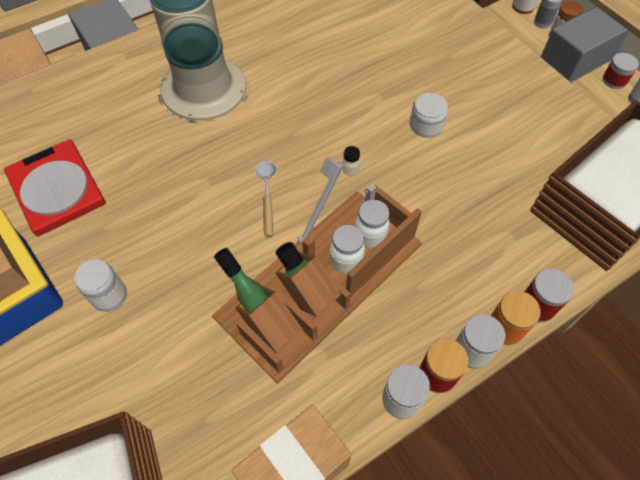

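View pics/top0.png

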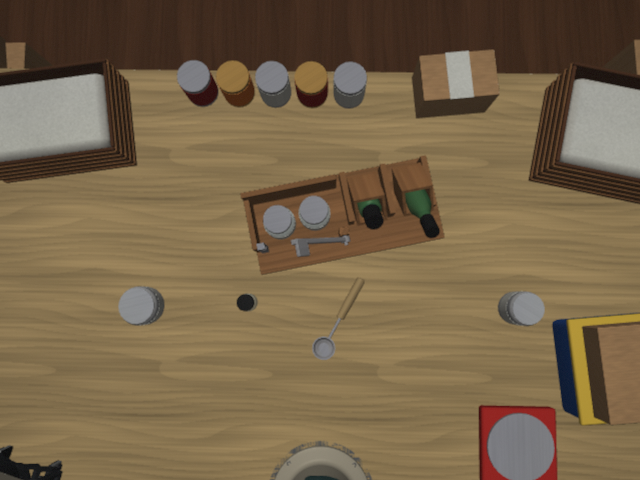

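The scene view shows the tall bottle in the outer well (cap near (227,262)), the flask in the inner well (290,257), and the bar raised with its pad near (331,165). In the top view the rack's front edge runs from (262,273) to (443,237). I'll zoom in for exact corners.

Run:
```python
import cv2
a=cv2.imread("pics/top0.png")[150:285,235:455];b=cv2.imread("pics/scene0.png")[140:390,200:440]
cv2.imwrite("pics/topc.png",cv2.resize(a,(792,486),interpolation=cv2.INTER_CUBIC))
cv2.imwrite("pics/scenec.png",cv2.resize(b,(576,600),interpolation=cv2.INTER_CUBIC))
```

```text
(no output)
```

View pics/topc.png

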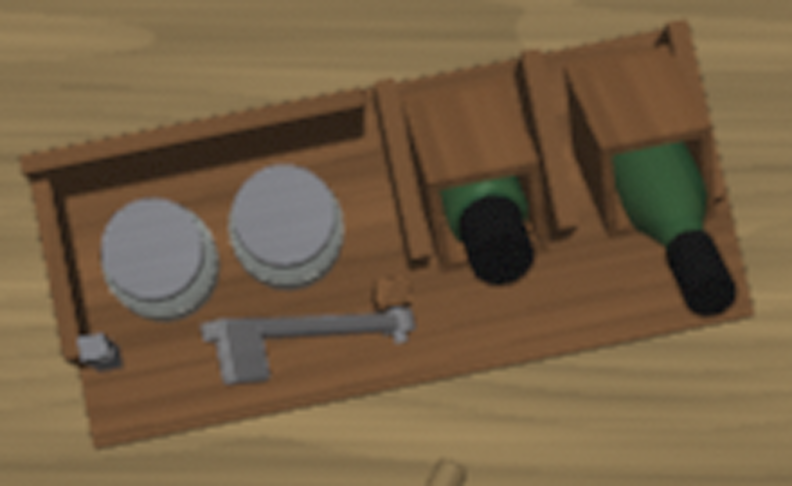

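View pics/scenec.png

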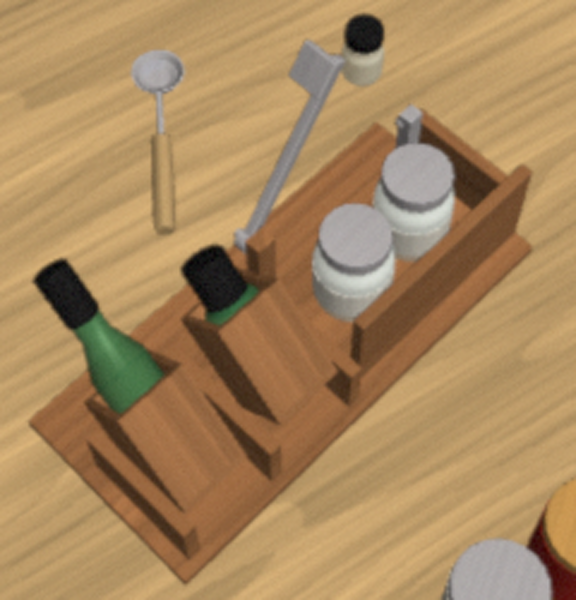

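Seen in the crops: top crop has board front corners at (95,447) and (752,315), post tops at (392,290) and (97,348), the pad at about (243,352), and the cap spanning (685,240)-(714,298). The scene crop has board corners (33,422), (187,580), (530,245) and the pad at about (314,68).

```bash
cat > h.py <<'E'
import numpy as np
from scipy.optimize import least_squares
from scipy.spatial.transform import Rotation as Ro
T=dict(np.load("top0.npz"));S=dict(np.load("scene0.npz"))
tp=lambda u,v:(235+(u+.5)/3.6-.5,150+(v+.5)/3.6-.5)
sp=lambda u,v:(200+(u+.5)/2.4-.5,140+(v+.5)/2.4-.5)
def proj(c,X):
    p=c["R"]@X+c["t"];return np.array([c["fx"]*p[0]/p[2]+c["cx"],c["fy"]*p[1]/p[2]+c["cy"]])
def W(q,X):
    c,s=np.cos(q[2]),np.sin(q[2]);return np.array([q[0]+c*X[0]-s*X[1],q[1]+s*X[0]+c*X[1],X[2]])
def tri(pts):
    A=[];b=[]
    for c,(u,v) in pts:
        d=c["R"].T@np.array([(u-c["cx"])/c["fx"],(v-c["cy"])/c["fy"],1]);d/=np.linalg.norm(d);o=-c["R"].T@c["t"]
        P=np.eye(3)-np.outer(d,d);A.append(P);b.append(P@o)
    return np.linalg.lstsq(np.vstack(A),np.hstack(b),rcond=None)[0]
E
python3 - <<'E'
from h import *
obs=[(T,tp(95,447),(-95,210,3)),(T,tp(752,315),(-95,-210,3)),(S,sp(33,422),(-95,-210,8)),(S,sp(187,580),(95,-210,0)),(S,sp(530,245),(95,210,6)),
(T,tp(392,286),(-40,12,97)),(T,tp(97,348),(-40,190,97)),(S,sp(262,244),(-40,12,97)),(S,sp(408,118),(-40,190,97))]
f=lambda q:np.hstack([proj(c,W(q,np.array(X)/1e3))-p for c,p,X in obs])
r=least_squares(f,[.6,0,0],loss='soft_l1');q=r.x;print(q,f(q).reshape(-1,2).round(1).tolist())
np.save("q.npy",q)
inv=lambda P:(Ro.from_euler('z',-q[2]).apply(P-np.array([q[0],q[1],0]))*1e3).round(1)
pad=tri([(T,tp(244,352)),(S,sp(314,68))]);print("pad",pad,inv(pad))
print("bar hinge end top",inv(tri([(T,tp(402,322)),(S,sp(244,238))])))
print("mid cap",inv(tri([(T,tp(701,273)),(S,sp(68,294))])),"expect -71 -150 180")
for th in (.6,.7,.8,.9,1.,1.1,1.2):print(th,12+165*np.cos(th)-8*np.sin(th),75+165*np.sin(th)+8*np.cos(th))
E
```

```text
[ 0.61290508 -0.04443819  0.22341449] [[0.4, 1.6], [0.4, -0.1], [-2.6, 0.2], [-0.3, 2.4], [0.3, 0.2], [-0.1, -0.5], [-1.3, -0.3], [0.3, -1.1], [0.7, -2.4]]
pad [0.52045884 0.0386148  0.21387437] [-71.7 101.5 213.9]
bar hinge end top [-61.   10.1  79.1]
mid cap [ -77.4 -149.1  176.7] expect -71 -150 180
0.6 143.66323667293665 174.76869302945826
0.7 133.04521940403907 187.41465589249495
0.8 121.2177583150861 198.93740867319858
0.9 108.29902948763976 209.22181983470009
1.0 94.41811258977988 218.16513094024802
1.1 79.71370115472877 225.67798338154145
1.2 64.33271680091335 231.6853112204057
```

```bash
cat >> h.py <<'E'
def plan(pts,close=None,absyaw=True):
    """pts rack mm (x,y,z of TCP); prints rows sx,sy,sz,turn with tool y made parallel to rack y"""
    from plant import arm
    s=arm.get_state();q=np.load("q.npy");R=Ro.from_rotvec(s["eef_rot"]).as_matrix()
    a=np.arctan2(R[1,1],R[0,1])-(q[2]+np.pi/2);a=(a+np.pi/2)%np.pi-np.pi/2
    p=s["tcp_pos"];print("t",s["time_s"],"tcp",p.round(4),"rack",(Ro.from_euler('z',-q[2]).apply(p-[q[0],q[1],0])*1e3).round(1),"F",s["contact_force"].round(1),"gap",round(s["finger_gap"],3),"grip",s["grip_force"],"j6",s["joint_pos"][5].round(2),"zdir",R[:,2].round(3))
    for X in pts:
        d=R.T@(W(q,np.array(X)/1e3)-p);print(X,(d/.6).round(4).tolist(),"turn",round(a/np.pi,4))
E
python3 -c "
from h import *
plan([(-70,80,300),(-70,80,240)])"
```

```text
t 0.1 tcp [0.1342 0.5073 0.2306] rack [-344.5  644.1  230.6] F [ 0.4 -0.4  0.5] gap 1.001 grip 0.0 j6 -0.07 zdir [-0.    -0.001 -1.   ]
(-70, 80, 300) [-0.8413, -0.6209, -0.115] turn -0.1535
(-70, 80, 240) [-0.8413, -0.6208, -0.015] turn -0.1535
```

Request:
move_arm(
  targets=[0, -0.02, -0.015, -0.115, 0, 0, -0.8413, -0.6209, -0.115, -0.1535, 0, -0.8413, -0.6209, -0.115, -0.1535, 0, -0.8413, -0.6209, -0.115, -0.1535, 0, -0.8413, -0.6209, -0.115, -0.1535, 0, -0.8413, -0.6209, -0.115, -0.1535, 0, -0.8413, -0.6209, -0.115, -0.1535, 0, -0.8413, -0.6209, -0.115, -0.1535, 0, -0.8413, -0.6209, -0.115, -0.1535, 0, -0.8413, -0.6209, -0.115, -0.1535, 0, -0.8413, -0.6209, -0.115, -0.1535, 0, -0.8413, -0.6209, -0.115, -0.1535],
)

```text
time_s: 1.3
tcp_pos: [0.4766, 0.0802, 0.2975]
eef_rot: [0.35, -3.122, -0.0]
contact_force: [1.0, 1.1, 0.6]
finger_gap: 0.001
grip_force: 0.0
```

Request:
move_arm(
  targets=[0, 0, 0, 0, 0, 0, 0, 0, 0, 0],
)

```text
time_s: 1.5
tcp_pos: [0.4759, 0.0815, 0.2969]
eef_rot: [0.347, -3.121, -0.001]
contact_force: [0.4, 0.4, 0.5]
finger_gap: -0.0
grip_force: 0.0
```

```bash
python3 -c "
from h import *
plan([(-70,80,300),(-70,80,240)])"
```

```text
t 1.5 tcp [0.4759 0.0815 0.2969] rack [-105.7  153.1  296.9] F [0.4 0.4 0.5] gap -0.0 grip 0.0 j6 -1.7 zdir [-0.002  0.    -1.   ]
(-70, 80, 300) [-0.0598, -0.1217, -0.0054] turn -0.0007
(-70, 80, 240) [-0.0599, -0.1218, 0.0946] turn -0.0007
```

Request:
move_arm(
  targets=[0, -0.06, -0.122, -0.005, 0, 0, -0.06, -0.122, -0.005, 0, 0, -0.06, -0.122, 0.06, 0, 0, -0.06, -0.122, 0.095, 0, 0, -0.06, -0.122, 0.095, 0, 0, -0.06, -0.122, 0.095, 0],
)

```text
time_s: 2.1
tcp_pos: [0.5268, 0.02, 0.2416]
eef_rot: [-0.353, 3.121, 0.0]
contact_force: [-0.1, -0.9, 0.7]
finger_gap: 0.002
grip_force: 0.0
```

```bash
python3 -c "
from h import *
from plant import arm;import cv2
plan([(-70,82,225)])
d=arm.get_image('scene')['img'][100:350,180:450,::-1];t=arm.get_image('top')['img'][150:285,235:455,::-1]
cv2.imwrite('pics/b.png',np.hstack([cv2.resize(d,(400,370)),cv2.resize(t,(400,370))]))
"
```

```text
t 2.1 tcp [0.5268 0.02   0.2416] rack [-69.6  81.9 241.6] F [-0.1 -0.9  0.7] gap 0.002 grip 0.0 j6 -1.83 zdir [ 0.001  0.    -1.   ]
(-70, 82, 225) [0.0006, 0.0002, 0.0276] turn 0.0006
```

View pics/b.png

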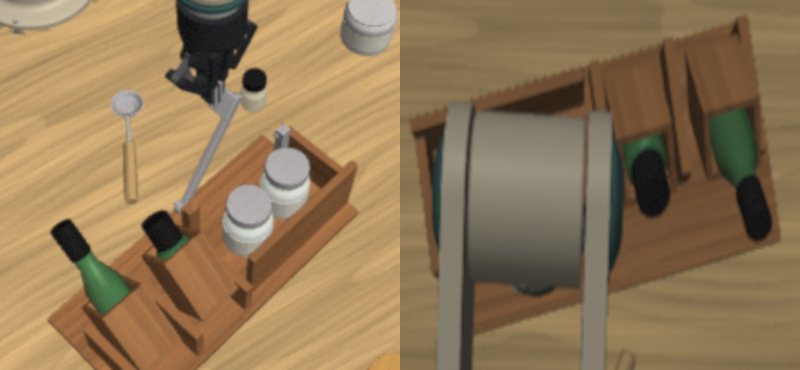

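The closed fingers sit just above the pad (about (225,97) in the left half), and the pad is free to be pushed.

Request:
move_arm(
  targets=[0, 0, 0.008, 0.025, 0, 0, 0, 0.016, 0.046, 0, 0, 0, 0.032, 0.058, 0, 0, 0, 0.048, 0.071, 0, 0, 0, 0.068, 0.091, 0, 0, 0, 0.087, 0.111, 0, 0, 0, 0.101, 0.134, 0, 0, 0, 0.115, 0.158, 0, 0, 0, 0.125, 0.184, 0, 0, 0, 0.133, 0.209, 0, 0, 0, 0.133, 0.209, 0],
)

```text
time_s: 3.3
tcp_pos: [0.5078, 0.0972, 0.1122]
eef_rot: [0.351, -3.117, -0.0]
contact_force: [-1.1, 0.0, 0.2]
finger_gap: 0.0
grip_force: 0.0
```

```bash
python3 -c "
from h import *
plan([(-70,166,100),(-70,167,83)])
"
```

```text
t 3.3 tcp [0.5078 0.0972 0.1122] rack [-71.2 161.4 112.2] F [-1.1  0.   0.2] gap 0.0 grip 0.0 j6 -1.68 zdir [-0.005 -0.    -1.   ]
(-70, 166, 100) [-0.002, 0.0076, 0.0203] turn 0.0003
(-70, 167, 83) [-0.0022, 0.0092, 0.0486] turn 0.0003
```

Request:
move_arm(
  targets=[0, 0, 0.004, 0.014, 0, 0, 0, 0.007, 0.028, 0, 0, 0, 0.008, 0.04, 0, 0, 0, 0.008, 0.05, 0, 0, 0, 0.008, 0.057, 0, 0, 0, 0.008, 0.057, 0, 0, 0, 0.008, 0.057, 0],
)

```text
time_s: 4.0
tcp_pos: [0.5085, 0.1014, 0.0826]
eef_rot: [-0.35, 3.121, 0.0]
contact_force: [-6.5, -0.8, 12.9]
finger_gap: 0.002
grip_force: 6.1
```

```bash
python3 -c "
from h import *
plan([(-70,167,83)])
"
```

```text
t 4.0 tcp [0.5085 0.1014 0.0826] rack [-69.5 165.3  82.6] F [-6.5 -0.8 12.9] gap 0.002 grip 6.088075955340173 j6 -1.67 zdir [ 0.001  0.    -1.   ]
(-70, 167, 83) [0.0008, 0.0028, -0.0006] turn -0.0
```

Request:
move_arm(
  targets=[0, 0, 0, 0.004, 0, 0, 0, 0, 0.004, 0, 0, 0, 0, 0.004, 0],
)

```text
time_s: 4.3
tcp_pos: [0.5088, 0.1014, 0.0822]
eef_rot: [-0.35, 3.12, 0.001]
contact_force: [-13.5, -0.3, 24.3]
finger_gap: -0.001
grip_force: 12.1
```

Request:
move_arm(
  targets=[0, 0, 0, -0.08, 0, 0, 0, 0, -0.16, 0, 0, 0, 0, -0.27, 0, 1, 0, -0.15, -0.33, 0, 1, 0, -0.3, -0.33, 0, 1, 0, -0.3, -0.33, 0, 1, 0, -0.3, -0.33, 0, 1, 0, -0.3, -0.33, 0],
)

```text
time_s: 5.1
tcp_pos: [0.5488, -0.0787, 0.2769]
eef_rot: [-0.341, 3.122, -0.002]
contact_force: [0.5, -0.1, 0.6]
finger_gap: 0.849
grip_force: 0.0
```

Run:
```python
from h import *
from plant import arm;import cv2
plan([(-73,-150,260),(-73,-150,160)])
q=np.load("q.npy")
P={}
for n,c in (("top",T),("scene",S)):
    im=arm.get_image(n)["img"];cv2.imwrite(f"pics/{n}2.png",im[:,:,::-1])
    m=(im.max(2)<45).astype(np.uint8)
    u,v=proj(c,W(q,np.array([-74,-150,178])/1e3)).astype(int)
    m2=np.zeros_like(m);m2[v-28:v+28,u-28:u+28]=m[v-28:v+28,u-28:u+28]
    k,l,st,ce=cv2.connectedComponentsWithStats(m2)
    i=1+st[1:,4].argmax();cn=cv2.findContours((l==i).astype(np.uint8),0,1)[0][0]
    print(n,(u,v),st[i],ce[i],cv2.minAreaRect(cn));P[n]=ce[i]
t=tri([(T,P["top"]),(S,P["scene"])]);print(t,(Ro.from_euler('z',-q[2]).apply(t-[q[0],q[1],0])*1e3).round(1))
t0=cv2.imread("pics/top2.png")[150:285,235:455];d=cv2.imread("pics/scene2.png")[140:390,200:440]
cv2.imwrite('pics/c.png',np.hstack([cv2.resize(d,(400,417)),cv2.resize(t0,(400,417))]))
```

```text
t 5.1 tcp [ 0.5488 -0.0787  0.2769] rack [-70.2 -19.2 276.9] F [ 0.5 -0.1  0.6] gap 0.849 grip 0.0 j6 -2.0 zdir [ 0.001 -0.001 -1.   ]
(-73, -150, 260) [0.0035, -0.2179, 0.0285] turn -0.0018
(-73, -150, 160) [0.0036, -0.2177, 0.1952] turn -0.0018
top (np.int64(429), np.int64(223)) [426 201  13  37 177] [432.84745763 226.6440678 ] ((436.1192932128906, 219.93577575683594), (11.110785484313965, 36.20583724975586), 16.69924545288086)
scene (np.int64(228), np.int64(263)) [215 249  25  28 386] [227.46891192 262.29015544] ((227.6000213623047, 262.29998779296875), (27.200000762939453, 14.600000381469727), 53.13010025024414)
[ 0.56932588 -0.21074056  0.17787443] [ -79.3 -152.5  177.9]
```

View pics/c.png

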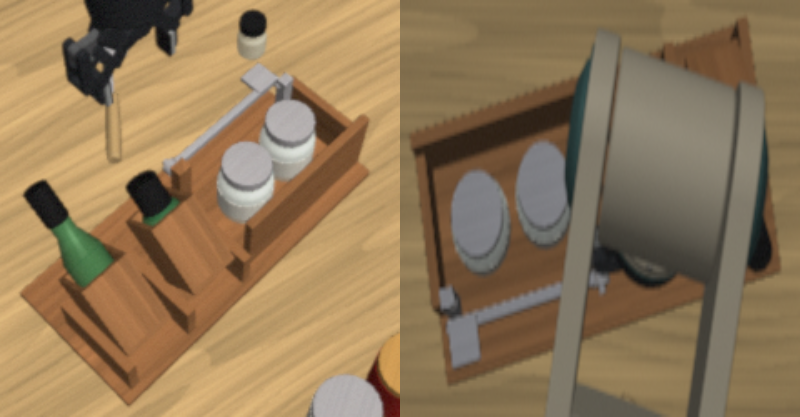

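The bar is shut: it lies level across the bay with its end against the catch post. The arm hides the cap in the top view, so I'll measure it from the first pictures.

Run:
```python
from h import *
import cv2
q=np.load("q.npy");P={}
for n,c in (("top",T),("scene",S)):
    m=(c["img"].max(2)<45).astype(np.uint8)
    u,v=proj(c,W(q,np.array([-74,-150,178])/1e3)).astype(int)
    m2=np.zeros_like(m);m2[v-25:v+25,u-25:u+25]=m[v-25:v+25,u-25:u+25]
    k,l,st,ce=cv2.connectedComponentsWithStats(m2);i=1+st[1:,4].argmax()
    r=cv2.minAreaRect(cv2.findContours((l==i).astype(np.uint8),0,1)[0][0])
    ax,bx=[proj(c,W(q,np.array([50-k*.6816,-150,50+k*.7317])/1e3)) for k in (155,200)]
    print(n,st[i],r,"expected ends",ax,bx);P[n]=r[0]
t=tri([(T,P["top"]),(S,P["scene"])]);print((Ro.from_euler('z',-q[2]).apply(t-[q[0],q[1],0])*1e3).round(1))
```

```text
top [420 214  19  24 306] ((429.23193359375, 225.3969268798828), (24.06370735168457, 13.910243034362793), 66.03751373291016) expected ends [425.68830508 215.38024855] [432.10271296 228.39186576]
scene [215 249  25  28 388] ((227.5400390625, 262.2200622558594), (27.40000343322754, 14.600000381469727), 53.13010025024414) expected ends [236.33232466 273.80978435] [221.88181664 254.08140387]
[ -77.5 -149.3  176.9]
```

Request:
move_arm(
  targets=[1, 0.006, -0.1, 0.01, -0.002, 1, 0.006, -0.217, 0.036, -0.002, 1, 0.006, -0.217, 0.036, -0.002, 1, 0.006, -0.217, 0.036, -0.002, 1, 0.006, -0.217, 0.1, -0.002, 1, 0.006, -0.217, 0.16, -0.002, 1, 0.006, -0.217, 0.203, -0.002, 1, 0.006, -0.217, 0.203, -0.002, 1, 0.006, -0.217, 0.203, -0.002],
)

```text
time_s: 6.1
tcp_pos: [0.5739, -0.2007, 0.1557]
eef_rot: [-0.363, 3.12, 0.0]
contact_force: [0.4, 0.9, 0.9]
finger_gap: 1.001
grip_force: 0.0
```

Run:
```python
from h import *
from plant import arm;import cv2
plan([(-74,-149.5,155)])
d=arm.get_image('scene')['img'][180:360,140:320,::-1];w=arm.get_image('wrist')['img'][:,:,::-1]
cv2.imwrite('pics/d.png',np.hstack([cv2.resize(d,(400,400)),cv2.resize(w,(400,400))]))
```

```text
t 6.1 tcp [ 0.5739 -0.2007  0.1557] rack [ -72.7 -143.7  155.7] F [0.4 0.9 0.9] gap 1.001 grip 0.0 j6 -2.2 zdir [ 0.  0. -1.]
(-74, -149.5, 155) [0.0023, -0.0096, 0.0011] turn 0.0025
```

View pics/d.png

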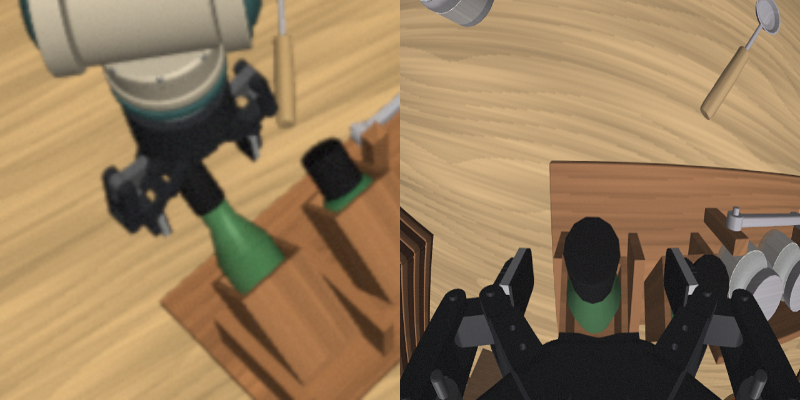

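The wrist view shows the cap (centre about (593,260)) between the fingers (about 520 and 680). I'll shift slightly and close.

Request:
move_arm(
  targets=[1, 0.002, -0.009, 0.001, 0.002, 0, 0.002, -0.009, 0.001, 0.002, 0, 0.002, -0.009, 0.001, 0.002, 0, 0.002, -0.009, 0.001, 0.002, 0, 0.002, -0.009, 0.001, 0.002, 0, 0.002, -0.009, 0.001, 0.002, 0, 0.002, -0.009, 0.001, 0.002, 0, 0.002, -0.009, 0.001, 0.002],
)

```text
time_s: 7.0
tcp_pos: [0.5736, -0.2075, 0.1544]
eef_rot: [0.35, -3.122, -0.0]
contact_force: [-1.3, 0.3, 2.5]
finger_gap: 0.326
grip_force: 58.9
```

```bash
python3 -c "
from h import *
plan([(-74,-149.5,155)])"
```

```text
t 7.0 tcp [ 0.5736 -0.2075  0.1544] rack [ -74.5 -150.2  154.4] F [-1.3  0.3  2.5] gap 0.326 grip 58.915289640426636 j6 -2.2 zdir [-0.  0. -1.]
(-74, -149.5, 155) [-0.0008, 0.0012, -0.0009] turn 0.0
```

Request:
move_arm(
  targets=[0, 0.011, 0, -0.012, 0, 0, 0.023, 0, -0.024, 0, 0, 0.034, 0, -0.037, 0, 0, 0.045, 0, -0.049, 0, 0, 0.057, 0, -0.061, 0, 0, 0.068, 0, -0.073, 0],
)

```text
time_s: 7.6
tcp_pos: [0.5331, -0.2168, 0.1987]
eef_rot: [0.35, -3.122, 0.0]
contact_force: [1.8, 0.7, -1.9]
finger_gap: 0.315
grip_force: 59.7
```

Request:
move_arm(
  targets=[0, 0.011, 0, -0.012, 0, 0, 0.023, 0, -0.024, 0, 0, 0.034, 0, -0.037, 0, 0, 0.045, 0, -0.049, 0, 0, 0.057, 0, -0.061, 0, 0, 0.068, 0, -0.073, 0, 0, 0.08, 0, -0.09, 0, 0, 0.08, 0, -0.12, 0, 0, 0.08, 0, -0.12, 0, 0, 0.08, 0, -0.12, 0],
)

```text
time_s: 8.6
tcp_pos: [0.487, -0.2273, 0.2702]
eef_rot: [-0.35, 3.121, -0.001]
contact_force: [-0.3, 0.3, -3.7]
finger_gap: 0.323
grip_force: 59.6
```

Run:
```python
from h import *
from plant import arm;import cv2
plan([(-74,-149.5,155)])
d=arm.get_image('scene')['img'][:,:,::-1];cv2.imwrite('pics/e.png',d)
```

```text
t 8.6 tcp [ 0.487  -0.2273  0.2702] rack [-163.3 -150.4  270.2] F [-0.3  0.3 -3.7] gap 0.323 grip 59.59404766559601 j6 -2.3 zdir [ 0.001 -0.    -1.   ]
(-74, -149.5, 155) [-0.1487, 0.0016, 0.1921] turn 0.0
```

View pics/e.png

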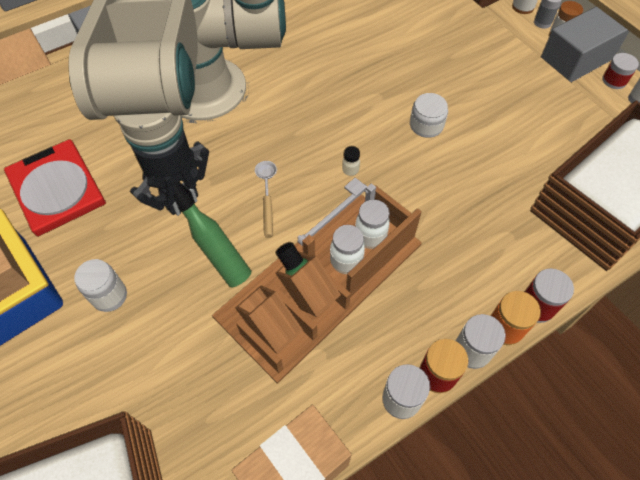

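The bottle hangs clear of the rack, still leaning, from cap (185,200) to base (240,280), and the bar still looks shut. Next I check the free table area and the bottle's tilt.

Run:
```python
from h import *
import cv2
q=np.load("q.npy")
def ray(c,u,v,z):
    d=c["R"].T@np.array([(u-c["cx"])/c["fx"],(v-c["cy"])/c["fy"],1]);o=-c["R"].T@c["t"]
    p=o+d*(z-o[2])/d[2];return p.round(3),(Ro.from_euler('z',-q[2]).apply(p-[q[0],q[1],0])*1e3).round(0)
for n,u,v,z in (("can",525,308,.1),("spoon bowl",323,348,.01),("spoon handle",361,282,.01),("scale corner",556,407,.02),("scale l",480,407,.02)):print(n,ray(T,u,v,z))
im=cv2.imread("pics/e.png").astype(int);m=((im[:,:,1]>im[:,:,2]+20)&(im[:,:,1]>im[:,:,0]+8)).astype(np.uint8)
m[:,:]*=1;m[:190]=0;m[:,:180]=0;m[:,262:]=0
k,l,st,ce=cv2.connectedComponentsWithStats(m);i=1+st[1:,4].argmax();print(st[i],cv2.minAreaRect(cv2.findContours((l==i).astype(np.uint8),0,1)[0][0]))
for th in (0.3,.5,.6,.75,.9):
    g=np.array([-163,-150,295]);print(th,[proj(S,W(q,(g+np.array([np.sin(th),0,-np.cos(th)])*k)/1e3)).round() for k in (0,178)])
```

```text
can (array([ 0.412, -0.416,  0.1  ]), array([-278., -318.,  100.]))
spoon bowl (array([ 0.316, -0.002,  0.01 ]), array([-280.,  107.,   10.]))
spoon handle (array([ 0.462, -0.084,  0.01 ]), array([-155.,   -5.,   10.]))
scale corner (array([ 0.201, -0.505,  0.02 ]), array([-504., -358.,   20.]))
scale l (array([ 0.198, -0.342,  0.02 ]), array([-471., -198.,   20.]))
[ 184  204   67   83 2151] ((215.06375122070312, 244.61044311523438), (91.70698547363281, 26.74575424194336), 54.29330825805664)
0.3 [array([181., 196.]), array([219., 264.])]
0.5 [array([181., 196.]), array([230., 272.])]
0.6 [array([181., 196.]), array([235., 275.])]
0.75 [array([181., 196.]), array([242., 279.])]
0.9 [array([181., 196.]), array([247., 280.])]
```

Request:
move_arm(
  targets=[0, 0.04, -0.008, 0, 0, 0, 0.087, -0.016, 0, 0, 0, 0.087, -0.016, 0.03, 0, 0, 0.087, -0.016, 0.06, 0, 0, 0.087, -0.016, 0.09, 0, 0, 0.087, -0.016, 0.12, 0, 0, 0.087, -0.016, 0.15, 0, 0, 0.087, -0.016, 0.177, 0, 0, 0.087, -0.016, 0.177, 0, 0.28, 0.087, -0.016, 0.177, 0, 0.3, 0.087, -0.016, 0.177, 0, 0.3, 0.087, -0.016, 0.177, 0],
)

```text
time_s: 9.85
tcp_pos: [0.4386, -0.2484, 0.1648]
eef_rot: [-0.35, 3.121, -0.002]
contact_force: [-0.0, -1.0, -2.3]
finger_gap: 0.322
grip_force: 59.5
```

Request:
move_arm(
  targets=[0.32, 0, 0, 0, 0, 0.32, 0, 0, 0, 0],
)

```text
time_s: 10.05
tcp_pos: [0.4384, -0.2482, 0.1642]
eef_rot: [-0.35, 3.121, -0.0]
contact_force: [0.4, 0.7, -2.6]
finger_gap: 0.322
grip_force: 59.5
```

```bash
cat >> h.py <<'E'
def tilt(tag):
    from plant import arm;import cv2
    s=arm.get_state();q=np.load("q.npy");im=arm.get_image("scene")["img"][:,:,::-1];cv2.imwrite(f"pics/{tag}.png",im);im=im.astype(int)
    m=((im[:,:,1]>im[:,:,2]+20)&(im[:,:,1]>im[:,:,0]+8)).astype(np.uint8)
    g=s["tcp_pos"]+[0,0,.022];ax=Ro.from_euler('z',q[2]).apply([1,0,0])
    pp=lambda th,k:proj(S,g+(np.sin(th)*ax-[0,0,np.cos(th)])*k)
    u,v=proj(S,g-[0,0,.1]).astype(int);w=np.zeros_like(m);w[max(v-75,0):v+75,max(u-75,0):u+75]=1;m*=w
    k,l,st,ce=cv2.connectedComponentsWithStats(m);i=1+st[1:,4].argmax();M=cv2.moments((l==i).astype(np.uint8))
    print("green",st[i],"centroid",ce[i],"axis deg",np.degrees(.5*np.arctan2(2*M["mu11"],M["mu20"]-M["mu02"])))
    for th in (-.2,0,.2,.4,.6,.75):
        d=pp(th,178)-pp(th,60);print(th,"c",pp(th,110).round(),"ang",np.degrees(np.arctan2(d[1],d[0])).round(1))
E
python3 -c "
from h import *
plan([]);tilt('f')"
```

```text
t 10.05 tcp [ 0.4384 -0.2482  0.1642] rack [-215.3 -160.   164.2] F [ 0.4  0.7 -2.6] gap 0.322 grip 59.544525146484375 j6 -2.38 zdir [ 0.001 -0.    -1.   ]
green [ 174  223   61   73 1722] centroid [204.59349593 260.8554007 ] axis deg 52.70269348323559
-0.2 c [236. 460.] ang 75.2
0 c [322. 556.] ang 66.1
0.2 c [422. 668.] ang 61.0
0.4 c [553. 814.] ang 57.5
0.6 c [ 747. 1031.] ang 54.8
0.75 c [ 987. 1299.] ang 53.0
```

The grip is all-or-nothing at 60 N, so the bottle won't swing down under its own weight. Instead I'll bring its upper side against the lower lip of the empty well from below. Moving the gripper in an arc about that lip should turn the bottle upright in the pads.

Request:
move_arm(
  targets=[0, -0.02, 0.008, 0.01, 0, 0, -0.04, 0.016, 0.028, 0, 0, -0.06, 0.016, 0.028, 0, 0, -0.08, 0.016, 0.028, 0, 0, -0.1, 0.016, 0.028, 0, 0, -0.1, 0.016, 0.028, 0],
)

```text
time_s: 10.7
tcp_pos: [0.4962, -0.225, 0.1471]
eef_rot: [-0.352, 3.121, -0.0]
contact_force: [-1.2, -0.0, -2.1]
finger_gap: 0.326
grip_force: 59.6
```

```bash
sed -i 's/-\[0,0,np.cos(th)\])\*k)/-np.array([0,0,np.cos(th)]))*k\/1e3)/' h.py; python3 -c "
from h import *
plan([(-149.6,-150.2,152.8)]);tilt('g')"
```

```text
t 10.7 tcp [ 0.4962 -0.225   0.1471] rack [-153.8 -150.2  147.1] F [-1.2 -0.  -2.1] gap 0.326 grip 59.625590443611145 j6 -2.29 zdir [ 0.001 -0.    -1.   ]
(-149.6, -150.2, 152.8) [-0.007, 0.0001, -0.0094] turn 0.0004
green [ 202  245   51   61 1309] centroid [226.84950344 275.82123759] axis deg 53.37377454457908
-0.2 c [203. 259.] ang 80.6
0 c [210. 266.] ang 68.9
0.2 c [217. 272.] ang 62.6
0.4 c [224. 278.] ang 58.5
0.6 c [230. 282.] ang 55.4
0.75 c [233. 284.] ang 53.4
```

View pics/g.png

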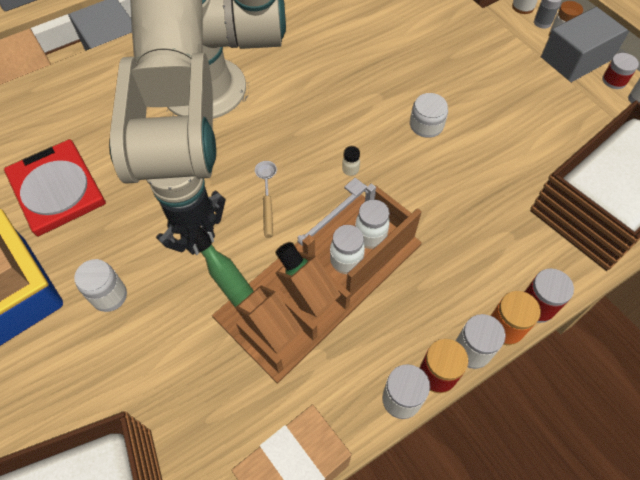

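The bottle is tucked under the empty well's lip (around (245,298)) with nothing touched. Starting the arc.

Request:
move_arm(
  targets=[0, -0.009, 0, -0.009, 0, 0, -0.02, 0, -0.022, 0, 0, -0.032, 0, -0.035, 0, 0, -0.041, 0, -0.043, 0, 0, -0.05, 0, -0.051, 0, 0, -0.06, 0, -0.058, 0, 0, -0.07, 0, -0.064, 0, 0, -0.08, 0, -0.07, 0, 0, -0.089, 0, -0.076, 0, 0, -0.089, 0, -0.076, 0],
)

```text
time_s: 11.75
tcp_pos: [0.5476, -0.2134, 0.1931]
eef_rot: [-0.351, 3.121, -0.0]
contact_force: [-2.2, -0.0, -2.5]
finger_gap: 0.322
grip_force: 64.8
```

```bash
python3 -c "
from h import *
plan([]);tilt('h')"
```

```text
t 11.75 tcp [ 0.5476 -0.2134  0.1931] rack [-101.1 -150.3  193.1] F [-2.2 -0.  -2.5] gap 0.322 grip 64.84216690063477 j6 -2.23 zdir [ 0.001  0.    -1.   ]
green [ 214  251   39   55 1109] centroid [231.9522092  277.62669071] axis deg 62.628444460588874
-0.2 c [216. 265.] ang 84.1
0 c [224. 272.] ang 70.9
0.2 c [232. 279.] ang 63.9
0.4 c [239. 285.] ang 59.3
0.6 c [245. 289.] ang 55.9
0.75 c [249. 292.] ang 53.8
```

Request:
move_arm(
  targets=[0, -0.01, 0, -0.005, 0, 0, -0.021, 0, -0.01, 0, 0, -0.032, 0, -0.014, 0, 0, -0.044, 0, -0.018, 0, 0, -0.055, 0, -0.02, 0, 0, -0.066, 0, -0.022, 0, 0, -0.066, 0, -0.022, 0, 0, -0.066, 0, -0.022, 0],
)

```text
time_s: 12.6
tcp_pos: [0.5858, -0.2048, 0.2061]
eef_rot: [-0.351, 3.121, -0.0]
contact_force: [-2.3, -0.5, -0.8]
finger_gap: 0.325
grip_force: 64.8
```

```bash
python3 -c "
from h import *
plan([]);tilt('i')"
```

```text
t 12.6 tcp [ 0.5858 -0.2048  0.2061] rack [ -61.9 -150.4  206.1] F [-2.3 -0.5 -0.8] gap 0.325 grip 64.7739028930664 j6 -2.19 zdir [ 0.001 -0.    -1.   ]
green [222 261  30  45 816] centroid [236.41789216 282.20833333] axis deg 81.67507104125698
-0.2 c [229. 275.] ang 87.7
0 c [237. 283.] ang 72.7
0.2 c [245. 290.] ang 64.8
0.4 c [253. 296.] ang 59.9
0.6 c [259. 301.] ang 56.2
0.75 c [264. 303.] ang 54.0
```

Request:
move_arm(
  targets=[0, 0.01, 0, 0, 0, 0, 0.04, 0, 0, 0, 0, 0.08, 0, 0, 0, 0, 0.13, 0, 0, 0, 0, 0.18, 0, 0, 0, 0, 0.23, 0, 0, 0, 0, 0.23, 0, 0.02, 0, 0, 0.23, 0, 0.04, 0, 0, 0.23, 0, 0.06, 0, 0, 0.23, 0, 0.07, 0, 0, 0.23, 0, 0.07, 0, 0, 0.23, 0, 0.07, 0],
)

```text
time_s: 13.85
tcp_pos: [0.4512, -0.2353, 0.1638]
eef_rot: [-0.351, 3.122, 0.0]
contact_force: [-0.0, 0.5, -2.6]
finger_gap: 0.318
grip_force: 64.7
```

Run:
```python
from h import *
plan([]);tilt('j')
from plant import arm;import cv2
t=arm.get_image('top')['img'][:,:,::-1];s=cv2.imread('pics/j.png')
cv2.imwrite('pics/k.png',np.hstack([cv2.resize(s[150:350,100:300],(400,400)),cv2.resize(t[180:340,340:500],(400,400))]))
```

```text
t 13.85 tcp [ 0.4512 -0.2353  0.1638] rack [-200.  -150.3  163.8] F [-0.   0.5 -2.6] gap 0.318 grip 64.69444513320923 j6 -2.35 zdir [-0.  0. -1.]
green [177 225  34  48 947] centroid [193.83210137 249.2280887 ] axis deg 67.57767957370204
-0.2 c [186. 240.] ang 77.2
0 c [194. 248.] ang 67.4
0.2 c [201. 254.] ang 61.8
0.4 c [207. 259.] ang 58.1
0.6 c [212. 263.] ang 55.2
0.75 c [216. 264.] ang 53.3
```

View pics/k.png

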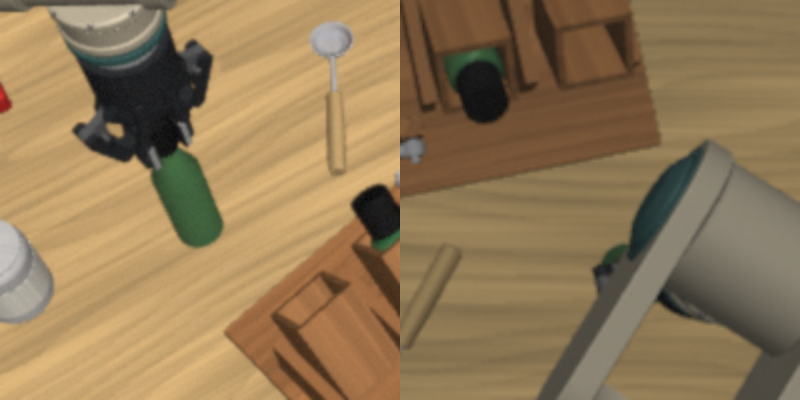

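The bottle stands upright within about 2° (measured axis 67.6°, against 67.4° for vertical). Lifting it now.

Request:
move_arm(
  targets=[0, 0, 0, -0.03, 0, 0, 0, 0, -0.07, 0, 0, 0, 0, -0.11, 0, 0, 0, 0, -0.15, 0, 0, 0, 0, -0.19, 0, 0, 0, 0, -0.22, 0, 0, 0, 0, -0.25, 0, 0, 0, 0, -0.25, 0, 0, 0, 0, -0.25, 0, 0, 0, 0, -0.25, 0, 0, 0, 0, -0.25, 0, 0, 0, 0, -0.25, 0],
)

```text
time_s: 15.15
tcp_pos: [0.4506, -0.2354, 0.313]
eef_rot: [0.35, -3.121, -0.001]
contact_force: [0.2, -0.4, -2.3]
finger_gap: 0.321
grip_force: 64.8
```

Run:
```python
from h import *
plan([]);tilt('l')
from plant import arm;import cv2
# bar check: difference to shut picture around the bar, in scene view
a=cv2.imread('pics/l.png')[175:260,290:400].astype(int);b=cv2.imread('pics/scene2.png')[175:260,290:400].astype(int)
print("bar region mean/max diff",abs(a-b).mean(),abs(a-b).max())
s=arm.get_state();print(s['qd'].round(3))
```

```text
t 15.15 tcp [ 0.4506 -0.2354  0.313 ] rack [-200.6 -150.2  313. ] F [ 0.2 -0.4 -2.3] gap 0.321 grip 64.8174262046814 j6 -2.35 zdir [-0.001  0.001 -1.   ]
green [ 157  176   39   60 1372] centroid [175.90816327 206.77915452] axis deg 66.72776695832282
-0.2 c [168. 198.] ang 75.4
0 c [176. 206.] ang 67.4
0.2 c [184. 213.] ang 62.3
0.4 c [191. 218.] ang 58.7
0.6 c [197. 221.] ang 55.8
0.75 c [201. 223.] ang 53.8
bar region mean/max diff 1.977397504456328 18
[-0.    -0.005 -0.005 -0.     0.001 -0.   ]
```

The bottle is upright and still, its base about 15 cm above the table, and the bar region matches the earlier picture of it shut. Handing in.

```bash
python3 -c "
from plant import arm
print(arm.finish_job())"
```

```text
the job is handed in; nothing more can be done
None
```

The job is handed in (no verdict came back): the keeper bar was snapped shut first, and the bottle is held still and upright within about 2°, clear of the rack with its base about 15 cm above the table, at about 15 s of the 53 s allowed; to turn it upright I pressed it lightly against the empty well's lip.

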